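# Step the biscuit tray under the icing nozzle

### The job

Ice two biscuits with the small depositing stand: slide its tray by the finger pocket until the middle of the round biscuit is under the nozzle and press the plunger all the way down for a moment; then let the plunger up, do the same with the square biscuit, and leave the tray there with the square biscuit still under the nozzle. The long finger biscuit stays plain; do not touch the biscuits, and never work the plunger unless the round or the square biscuit is under the nozzle.

Things in the scene. Friction and masses are not known exactly. Their poses are not given: they have to be found in the camera images.
- nozzle (a point): tip of the fixed steel icing nozzle that points straight down, 53 mm above the worktop, 9 mm above the tops of the biscuits. It hangs from a grey arm that comes from the stand's column (44 x 28 mm, 114 mm high, its middle 138 mm from the nozzle along the stand's -y). The stand is fixed to the worktop. The axes of this point are those of the stand: x and y are the two slide directions of the tray, z is up
- plunger_top (a point): centre of the top of the black plunger knob, 36 mm across, straight above the nozzle, 162 mm above the worktop when up. It travels 12 mm straight down against a spring (2 N at the start, 6.3 N fully down) and springs back when let go
- plunger (a joint): how far the plunger is pressed, in m: 0 up, 0.012 fully down
- pocket (a point): centre of the floor of the finger pocket, a square pocket open at the top in the white tray's end, 56 mm square inside (x by y), walls 14 mm thick that stand 28 mm above the pocket floor; the floor is 36 mm above the worktop. Closed fingertips put into it push the tray in any direction. The pocket lies 125 mm from the tray's middle along the stand's +y, on the side away from the column; its axes are parallel to the stand's
- tray_mid (a point): middle of the white biscuit tray's floor (146 x 134 mm, with a 5 mm lip), 36 mm above the worktop; axes parallel to the stand's. The tray runs on two crossed slides, 50 mm each way from the place where its middle is under the nozzle, without turning. About 1.5 N of friction along each direction; it stays where it is left
- cross (a joint): tray position along the stand's x, in m, -0.05 to 0.05; 0 when the tray's middle is in line with the nozzle
- tray (a joint): tray position along the stand's y, in m, -0.05 to 0.05; 0 when the tray's middle is in line with the nozzle
- round_biscuit: round flat pale brown biscuit, 8 mm thick, lying free on the tray; origin at the centre of its underside; 44 mm across
- square_biscuit: square flat pale brown biscuit, 8 mm thick, lying free on the tray; origin at the centre of its underside; 40 x 40 mm along its x and y
- finger_biscuit: long narrow flat pale brown biscuit, 8 mm thick, lying free on the tray; origin at the centre of its underside; 48 mm along its x, 20 mm along its y
There are look-alikes about, which are no part of the job. Leave any turquoise look-alike of the round_biscuit alone. Leave any blue look-alike of the square_biscuit alone.

How it is judged (in metres and radians):
On the way, in this order (a step that is already met when the one before it is completed fails the run):
1. the plunger is fully down while the middle of the round biscuit is under the nozzle (value of joint plunger above 0.009 m and horizontal distance between round_biscuit and nozzle below 0.005 m), for 0.2 s.
2. the plunger is up again (value of joint plunger below 0.002 m), for 0.1 s.
3. the plunger is fully down while the middle of the square biscuit is under the nozzle (value of joint plunger above 0.009 m and horizontal distance between square_biscuit and nozzle below 0.005 m), for 0.2 s.
At the end, for the whole second after the job is handed in: the middle of the square biscuit is within 6 mm of the nozzle's axis, the plunger is up (less than 2 mm pressed), and all three biscuits lie flat and still on the tray; at each press the plunger was at least 9 mm down and the biscuit's middle within 5 mm of the nozzle's axis (horizontal distance between square_biscuit and nozzle below 0.006 m and value of joint plunger below 0.002 m and z of round_biscuit in the frame of tray_mid between -0.004 and 0.004 m and angle between each of round_biscuit, square_biscuit, finger_biscuit's own z axis and vertical below 0.1 rad and linear speed of each of round_biscuit, square_biscuit, finger_biscuit below 0.02 m/s and z of square_biscuit in the frame of tray_mid between -0.004 and 0.004 m and z of finger_biscuit in the frame of tray_mid between -0.004 and 0.004 m); the robot touches nothing.
It fails at once if the plunger is pressed more than half-way with neither the round nor the square biscuit under the nozzle (both more than 10 mm off) (value of joint plunger above 0.006 m and not (horizontal distance between any of round_biscuit, square_biscuit and nozzle below 0.01 m)).
It fails at once if the robot touches a biscuit (more than 0.5 N) (contact force between any of the fingers, the arm and round_biscuit above 0.5 N or contact force between any of the fingers, the arm and square_biscuit above 0.5 N or contact force between any of the fingers, the arm and finger_biscuit above 0.5 N).
It also fails if it takes over 69 s, if anything falls off the work surface, if the arm or the gripper's body presses on something with over 40 N, if the wrist force passes 120 N, or if a joint passes its speed limit or range.

### The arm

A 6-joint arm with a two-finger parallel gripper is mounted at the origin on a cart in front of the work surface, level with it; the furniture and walls round the work are solid. World frame = base frame: x ahead of the robot, y to its left, z up, the work surface at z = 0. Lengths are in mm, angles in rad, forces in N, time in s.
With the tool pointing down it reaches from about 350 to 875 mm from the base axis. Payload 4.2 kg.
Tool frame: the origin (TCP) lies between the finger pads; the fingertips stand 11 mm ahead of it and the grasp point (between the pads) lies 8 mm behind it; z points along the fingers, y is the direction in which the jaws open and shut (so a half turn about z gives the same grasp; the last joint's range is limited). The gripper opens to 85 mm and grips with 20 to 120 N. Pads are 22 mm wide; open, the fingers measure 114 mm over their backs; the gripper's body (76 mm by 85 mm) begins 54 mm behind the grasp point. The pads swing forward as they close: fully open they stand 13 mm farther back than shut.
Start: joints at [1.399, 0.385, 0.008, 0, -1.194, -0.259], TCP at [260.965, 567.888, 242.312] pointing down, gripper open.
Joint ranges: [-3.14, 3.14], [-1.21, 2.06], [-1.07, 1.41], [-3.16, 2.05], [-2.99, -0.16], [-3.1, 3.1]. Speed limits (rad/s): [2.79, 2.79, 3.14, 3.14, 3.14, 3.14].

### API

Orientations are given as a unit quaternion [x, y, z, w].
In Python, from bench import * gives the robot as it stands.
- The arm moves only by the tool servo_tool, never from a script. Its argument "rows" is a list of rows, each a list of 7 numbers: the opening, from 0 (shut) to 1 (fully open), then the shift along the tool's x, y, z in cm, then the turn, a rotation vector about the tool's x, y, z in degrees. A call has 1 to 12 rows; each row shifts and turns the commanded pose from where the row before left it, along the tool's axes as they then stand; what a row does not reach is not made up. A row lasts 1/10 s, in which the tool goes at most 50 mm and 8.59 degrees, less where a joint would pass 70% of its speed; a pose out of reach is approached as far as the arm can. A call is refused whole if a number of a shift passes 5 or a number of a turn 8.59, either way. A call with a gripper value outside its range is refused whole. The fingers move at their own pace and stop on an object; the grip force is fixed at half the most. Time passes only in rows, so rows that do not move let the fingers close. It gives the time, the measured TCP pose, the force and the opening at its end, in the units of the state.
- read_state(): the state, without advancing time (a new reading comes with each control period).
- get_image(name): name is "scene" or "top" or "wrist"; returns a dict with "image" (384x512x3 uint8, red, green, blue), "mtx" (3x3 intrinsics, pixels), "extrinsics" (4x4, takes a point from camera to world coordinates). Camera axes: x right, y up, looking along -z (the intrinsics and any distortion apply to the point x, -y, -z); pixel columns grow to the right and rows downward; lengths in mm; the calibration is good to about 2 mm. A picture is of the moment at which its call begins. There is no depth.
- job_done(): hands the job in, once; it reports no verdict.
The state is a dict: "clock": time; "joints": joint angles; "joint_vel": joint speeds; "joint_efforts": joint torques, N m; "position": TCP position; "ee_rot": TCP orientation; "contact_force": force on the tool from outside, world axes, zero at the start; "wrist_torque": the same for the moment, N m; "gripper_width": finger opening in mm.
Only numpy, scipy, OpenCV 4.12 (cv2) and the standard library are available. Lean on these libraries where they do the work, as an engineer would, in place of code of your own. Each camera call takes 0.05 s, during which the arm holds its last target. There are 200 camera calls.

## Working session

There is one attempt and no reset: what is moved stays moved. The work goes in short steps, Python scripts to look and compute and a tool call to move; the robot and the scene stay as the last step left them, time stands still between calls to the robot, and variables do not carry over. Pictures are saved under pics/ and viewed, about 8 in all and at most 12, crops included, and the job is handed in when it is done.

Besides the shell and the picture viewer there is one more tool, called after "Emit:" as name([rows], argument=value, ...), one row to a line, values as JSON. servo_tool: Moves the arm, as the interface text tells. Its arguments: {"type":"object","properties":{"rows":{"type":"array","items":{"type":"array","items":{"type":"number"}}}},"required":["rows"]}

```bash
mkdir -p pics
cat > h.py <<'E'
from bench import *
import numpy as np, cv2
def snap(n,f):
    d=get_image(n); cv2.imwrite(f'pics/{f}.png',d['image'][:,:,::-1]); np.savez(f'pics/{f}.npz',**d); return d
def ray(d,u,v,z):
    K=np.array(d['mtx']);E=np.array(d['extrinsics'])
    c=np.linalg.inv(K)@[u,v,1]; r=E[:3,:3]@[c[0],-c[1],-c[2]]; o=E[:3,3]
    return o+r*(z-o[2])/r[2]
def proj(d,p):
    K=np.array(d['mtx']);E=np.array(d['extrinsics'])
    c=E[:3,:3].T@(np.array(p,float)-E[:3,3]); q=K@[c[0],-c[1],-c[2]]; return q[:2]/q[2]
E
python3 - <<'E'
from h import *
s=read_state(); print({k:np.round(v,3) for k,v in s.items()})
a=[snap(n,n+'0') for n in('scene','top')]
for d in a: print(d['mtx'],np.round(d['extrinsics'],3), [k for k in d])
cv2.imwrite('pics/both.png',cv2.resize(np.hstack([d['image'] for d in a])[:,:,::-1],(800,300)))
E
```

```text
{'clock': np.float64(0.0), 'joints': array([ 1.399,  0.386,  0.007, -0.   , -1.194, -0.259]), 'joint_vel': array([ 0.   ,  0.001,  0.001,  0.001, -0.001,  0.001]), 'joint_efforts': array([ 0.0000e+00, -3.9229e+01,  1.8839e+01,  4.1860e+00, -5.0000e-03,
        0.0000e+00]), 'position': array([260.756, 567.396, 241.214]), 'ee_rot': array([ 0.977, -0.214, -0.   ,  0.001]), 'contact_force': array([-0.135,  0.066, -0.188]), 'wrist_torque': array([ 0.004, -0.008, -0.016]), 'gripper_width': np.float64(85.149)}
[[426.03565055   0.         251.59516206]
 [  0.         426.03565055 187.60656966]
 [  0.           0.           1.        ]] [[ 5.44000e-01 -7.42000e-01  3.91000e-01  6.99256e+02]
 [ 8.39000e-01  4.79000e-01 -2.58000e-01 -5.33590e+02]
 [ 4.00000e-03  4.69000e-01  8.83000e-01  8.61799e+02]
 [ 0.00000e+00  0.00000e+00  0.00000e+00  1.00000e+00]] ['image', 'mtx', 'extrinsics']
[[428.48183117   0.         254.73021873]
 [  0.         428.48183117 190.4306869 ]
 [  0.           0.           1.        ]] [[ 1.70000e-02  9.83000e-01 -1.82000e-01  2.12553e+02]
 [-1.00000e+00  1.70000e-02  0.00000e+00 -3.40993e+02]
 [ 3.00000e-03  1.82000e-01  9.83000e-01  9.92316e+02]
 [ 0.00000e+00  0.00000e+00  0.00000e+00  1.00000e+00]] ['image', 'mtx', 'extrinsics']
```

View pics/scene0.png

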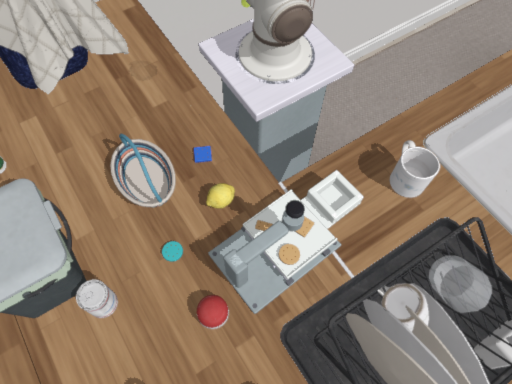

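View pics/top0.png

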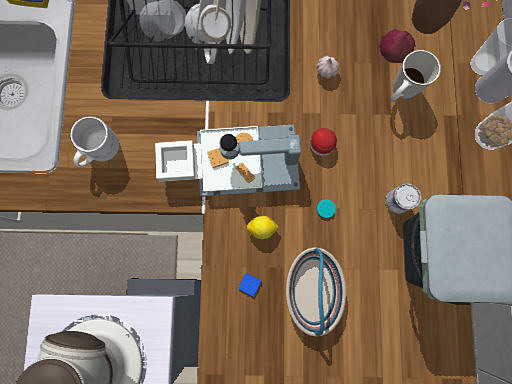

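```bash
python3 - <<'E'
import cv2,numpy as np
t=cv2.imread('pics/top0.png')[110:210,145:310]; s=cv2.imread('pics/scene0.png')[165:315,200:370]
a=cv2.resize(t,None,fx=4.8,fy=4.8,interpolation=cv2.INTER_CUBIC)
b=cv2.resize(s,None,fx=4,fy=4,interpolation=cv2.INTER_CUBIC)
cv2.imwrite('pics/c1.png',a);cv2.imwrite('pics/c2.png',b)
E
python3 - <<'E'
from h import *
d=dict(np.load('pics/top0.npz')); e=dict(np.load('pics/scene0.npz'))
print('knob',ray(d,228,142,162),ray(e,294,208,162))
print('pocket',ray(d,176,159,64),ray(e,336,196,64),'col',ray(d,293,145,114),ray(e,236,260,114))
E
```

```text
knob [ 464.34320377 -285.71106919  162.        ] [ 465.93744406 -286.97884039  162.        ]
pocket [ 452.5961825  -164.26205376   64.        ] [ 458.50279056 -162.06511466   64.        ] col [ 474.73074201 -420.90471159  114.        ] [ 477.70167453 -419.97112876  114.        ]
```

View pics/c1.png

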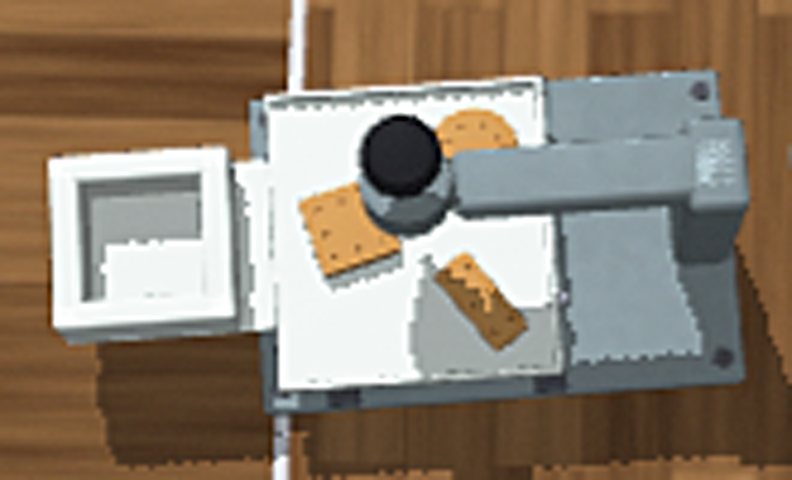

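View pics/c2.png

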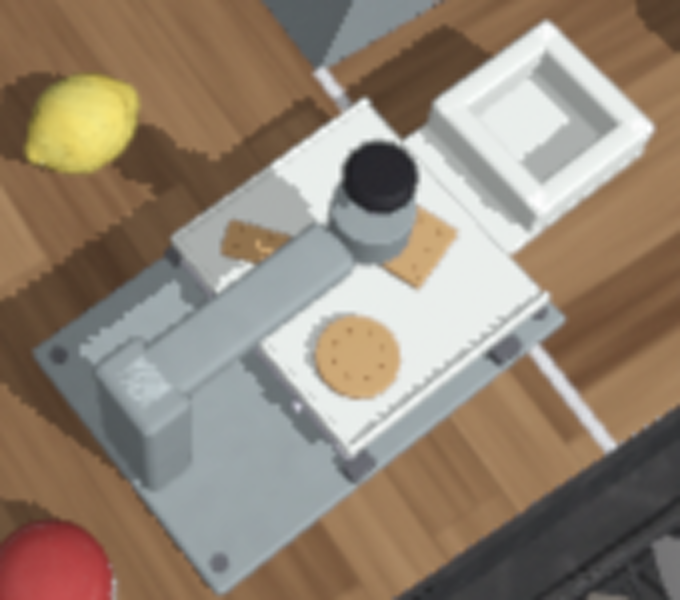

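```bash
cat >> h.py <<'E'
def blobs(d,kind,box,amin=40):
    hsv=cv2.cvtColor(d['image'],cv2.COLOR_RGB2HSV); h,s,v=[hsv[...,i].astype(int) for i in range(3)]
    if kind=='bis': m=(h>8)&(h<22)&(s>90)&(v>95)
    if kind=='knob': m=(v<60)
    if kind=='white': m=(s<25)&(v>200)
    m=m.astype(np.uint8); k=np.zeros_like(m); x0,y0,x1,y1=box; k[y0:y1,x0:x1]=1
    c,_=cv2.findContours(m*k,cv2.RETR_EXTERNAL,cv2.CHAIN_APPROX_NONE)
    return [x for x in c if cv2.contourArea(x)>amin]
E
python3 - <<'E'
from h import *
d=dict(np.load('pics/top0.npz')); e=dict(np.load('pics/scene0.npz'))
def show(n,D,kind,box,z,amin=40):
    for c in blobs(D,kind,box,amin):
        w=np.array([ray(D,*p,z)[:2] for p in c[:,0]],np.float32)
        mc=cv2.minEnclosingCircle(w); mr=cv2.minAreaRect(w)
        print(n,kind,np.round(np.mean(c[:,0],0)),'circ',np.round(mc[0],1),round(mc[1],1),'rect',np.round(mr[0],1),np.round(mr[1],1),round(mr[2],1))
show('top',d,'knob',(215,125,245,158),162); show('scene',e,'knob',(275,195,312,225),162)
show('top',d,'bis',(205,128,255,185),44,15); show('scene',e,'bis',(245,210,318,268),44,15)
show('top',d,'white',(200,125,264,193),41,300); show('scene',e,'white',(244,190,338,280),41,300)
show('top',d,'white',(150,135,193,183),64,100); show('scene',e,'white',(305,168,368,222),64,100)
E
```

```text
top knob [228. 142.] circ [ 463.4 -285.6] 17.8 rect [ 463.8 -286.3] [33.8 31.7] 45.4
scene knob [295. 210.] circ [ 467.8 -287.8] 16.6 rect [ 467.6 -287.7] [29.8 32.1] 23.5
top bis [245. 172.] circ [ 429.6 -318.4] 24.4 rect [ 429.5 -317.8] [47.2 18.8] 40.2
top bis [217. 157.] circ [ 464.3 -254.4] 24.3 rect [ 465.  -254.9] [38.1 37.4] 20.0
top bis [244. 137.] circ [ 509.1 -313.3] 19.9 rect [ 513.  -312.8] [20.7 38. ] 9.5
scene bis [289. 254.] circ [ 503.5 -313.5] 20.0 rect [ 503.5 -314. ] [38.6 37.8] 57.1
scene bis [263. 225.] circ [ 424.9 -322. ] 16.0 rect [ 424.8 -322.8] [29.5 16.9] 41.9
scene bis [305. 227.] circ [ 472.3 -252.4] 19.8 rect [ 474.2 -251.6] [19.2 37.9] 25.1
scene bis [246. 216.] circ [ 385.2 -341.4] 10.4 rect [ 387.7 -337.6] [10.5 20.7] 57.4
scene bis [253. 212.] circ [ 384.9 -320.7] 11.7 rect [ 388.8 -323.2] [23.3 11.6] 57.1
top white [228. 154.] circ [ 464.2 -283. ] 96.5 rect [ 463.5 -281.6] [144.6 138. ] 5.2
scene white [312. 226.] circ [ 490.5 -241.8] 112.7 rect [ 485.8 -243.8] [106.6 225.1] 22.8
top white [174. 159.] circ [ 452.8 -159. ] 56.0 rect [ 452.9 -159.3] [81.  82.4] 5.0
scene white [314. 213.] circ [ 462.3 -215.3] 33.9 rect [ 464.7 -229.1] [67.9 28. ] 9.7
scene white [336. 196.] circ [ 456.  -162.6] 59.7 rect [ 456.1 -161.8] [87.6 89. ] 4.9
```

Emit:
servo_tool([
  [0,0,0,0,0,0,-7.4],
  [0,0,0,0,0,0,-7.4],
  [0,0,0,0,0,0,-7.4],
  [0,0,0,0,0,0,-7.4],
  [0,0.6,3.5,0,0,0,0],
  [0,0.6,3.5,0,0,0,0],
  [0,0.6,3.5,0,0,0,0],
  [0,0.6,3.5,0,0,0,0],
  [0,0.6,3.5,0,0,0,0],
  [0,0.6,3.5,0,0,0,0],
  [0,0.6,3.5,0,0,0,0],
  [0,0.6,3.5,0,0,0,0],
])

```text
clock: 1.3
position: [332.7, 291.3, 242.0]
ee_rot: [0.999, 0.043, -0.0, 0.0]
contact_force: [-0.1, -0.7, -0.6]
gripper_width: 0.0
```

Run:
```python
from h import *
from scipy.spatial.transform import Rotation as R
s=read_state(); print(s['clock'],np.round(s['position'],1),np.round(s['joints'],2),'toolx yaw',np.degrees(np.arctan2(*R.from_quat(s['ee_rot']).as_matrix()[[1,0],0])),R.from_quat(s['ee_rot']).as_matrix()[:,2])
d=dict(np.load('pics/top0.npz')); e=dict(np.load('pics/scene0.npz'))
for n,D,u,v,k in(('top',d,174.1,159.5,(228.1,141.8)),('scene',e,335.4,194,(294.9,208.1))):
    print(n,'pocket rim',ray(D,u,v,64)[:2],'knob',ray(D,*k,162)[:2])
```

```text
1.3 [332.7 291.3 242. ] [ 1.09  0.07 -0.41 -0.   -1.09  0.57] toolx yaw 4.931301124681042 [-4.32435708e-04 -4.96522141e-04 -9.99999783e-01]
top pocket rim [ 451.3718971  -160.08284564] knob [ 464.76471525 -285.90049399]
scene pocket rim [ 454.09609083 -160.19065019] knob [ 466.98682792 -285.72331523]
```

Emit:
servo_tool([
  [0,0.65,3.75,0,0,0,0],
  [0,0.65,3.75,0,0,0,0],
  [0,0.65,3.75,0,0,0,0],
  [0,0.65,3.75,0,0,0,0],
  [0,0.65,3.75,0,0,0,0],
  [0,0.65,3.75,0,0,0,0],
  [0,0.65,3.75,0,0,0,0],
  [0,0.65,3.75,0,0,0,0],
  [0,0.65,3.75,0,0,0,0],
  [0,0.65,3.75,0,0,0,0],
  [0,0.65,3.75,0,0,0,0],
  [0,0,0,0,0,0,0],
])

```text
clock: 2.5
position: [439.6, -114.9, 241.7]
ee_rot: [0.999, 0.04, -0.001, 0.0]
contact_force: [-1.6, 0.9, 0.6]
gripper_width: -0.1
```

Run:
```python
from h import *
s=read_state(); print(s['clock'],np.round(s['position'],1))
p=s['position'];w=np.array([452.7-p[0],-160.1-p[1]]);print('tool shift',w@[.996,.087],w@[.087,-.996])
d=snap('wrist','w1'); 
print(np.round(d['extrinsics'],2),d['mtx'][0,0])
```

```text
2.5 [ 439.6 -114.9  241.7]
tool shift 9.070574119515525 46.11675650463969
[[ 8.0000e-02  9.5000e-01  2.9000e-01  5.1220e+02]
 [-1.0000e+00  8.0000e-02  2.0000e-02 -1.0972e+02]
 [ 0.0000e+00 -2.9000e-01  9.6000e-01  3.7356e+02]
 [ 0.0000e+00  0.0000e+00  0.0000e+00  1.0000e+00]] 264.5232205388909
```

View pics/w1.png

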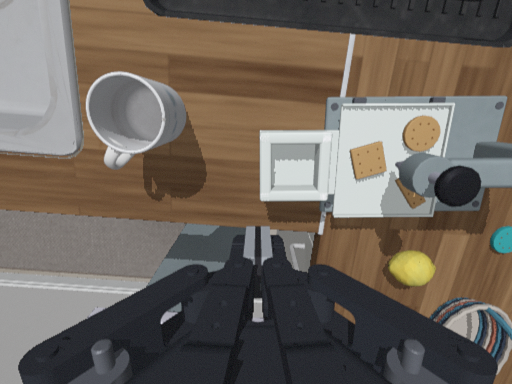

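```bash
cat >> h.py <<'E'
def show(n,D,kind,box,z,amin=40):
    for c in blobs(D,kind,box,amin):
        w=np.array([ray(D,*p,z)[:2] for p in c[:,0]],np.float32)
        mr=cv2.minAreaRect(w)
        print(n,kind,np.round(np.mean(c[:,0],0)),'rect',np.round(mr[0],1),np.round(mr[1],1),round(mr[2],1))
E
python3 - <<'E'
from h import *
d=dict(np.load('pics/w1.npz'))
show('w',d,'bis',(338,105,450,215),44); show('w',d,'knob',(430,155,485,210),162)
show('w',d,'white',(255,120,336,205),64,300)
print('nozzle tip',ray(d,401,166,53),'knob',ray(d,460,185,162))
cv2.imwrite('pics/w1c.png',cv2.resize(d['image'][90:220,250:510,::-1],None,fx=3,fy=3,interpolation=cv2.INTER_CUBIC))
E
```

```text
w bis [409. 194.] rect [ 426.7 -313.1] [49.8 17.6] 53.1
w bis [368. 160.] rect [ 464.9 -252.8] [39.  39.2] 21.4
w bis [421. 133.] rect [ 502.9 -310.9] [42.1 41.8] 40.0
w knob [457. 186.] rect [ 466.4 -279.9] [38.2 33.7] 69.1
w white [301. 167.] rect [ 450.7 -163.9] [89.8 92.9] 5.4
nozzle tip [ 462.36310944 -290.92056192   53.        ] knob [ 467.48488074 -281.87262135  162.        ]
```

View pics/w1c.png

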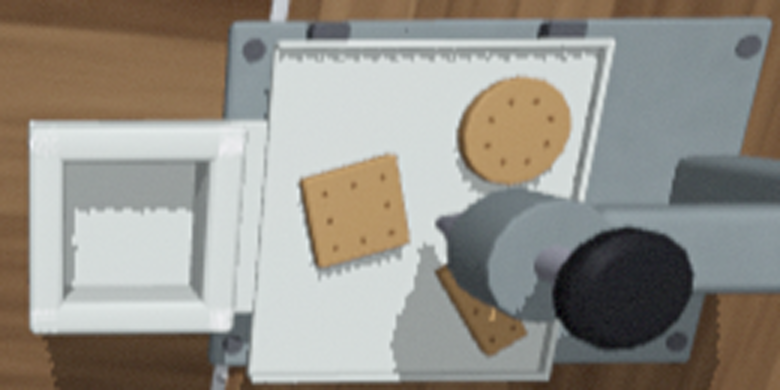

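Run:
```python
from h import *
d=dict(np.load('pics/w1.npz'))
f=lambda x,y:(250+(x+.5)/3-.5,90+(y+.5)/3-.5)
print('tip',ray(d,*f(441,224),53)[:2],'knob',ray(d,*f(626,287),162)[:2],'rim',ray(d,*f(134,227),64)[:2],ray(d,*f(125,226),64)[:2])
```

```text
tip [ 463.98180514 -285.12446157] knob [ 467.09308935 -280.57997946] rim [ 454.70701404 -158.26597922] [ 454.8202522  -154.66851686]
```

Emit:
servo_tool([
  [0,0.4,2.2,2,0,0,0],
  [0,0.4,2.2,3,0,0,0],
  [0,0,0,4,0,0,0],
  [0,0,0,3,0,0,0],
  [0,0,0,0,0,0,0],
  [0,0,0,0,0,0,0],
  [0,0,0,0,0,0,0],
])

```text
clock: 3.25
position: [452.6, -154.5, 124.2]
ee_rot: [0.999, 0.044, 0.002, 0.0]
contact_force: [-0.2, 0.5, 0.4]
gripper_width: -0.1
```

Run:
```python
from h import *
s=read_state(); print(s['clock'],np.round(s['position'],1))
p=s['position'];w=np.array([452.7-p[0],-160.1-p[1]]);print('tool shift',w@[.996,.087],w@[.087,-.996])
```

```text
3.25 [ 452.6 -154.5  124.2]
tool shift -0.3774857395536494 5.571874426496542
```

Emit:
servo_tool([
  [0,0,0.55,2,0,0,0],
  [0,0,0,1.5,0,0,0],
  [0,0,0,1.0,0,0,0],
  [0,0,0,1.0,0,0,0],
  [0,0,0,0.7,0,0,0],
  [0,0,0,0.6,0,0,0],
  [0,0,0,0,0,0,0],
  [0,0,0,0,0,0,0],
])

```text
clock: 4.05
position: [451.8, -160.5, 54.4]
ee_rot: [0.999, 0.043, 0.0, 0.0]
contact_force: [-0.0, 0.5, 0.5]
gripper_width: 0.3
```

Run:
```python
from h import *
s=read_state(); print(s['clock'],np.round(s['position'],1),s['contact_force'])
d=snap('wrist','w2')
```

```text
4.05 [ 451.8 -160.5   54.4] [-0.04385753  0.48243524  0.53210799]
```

View pics/w2.png

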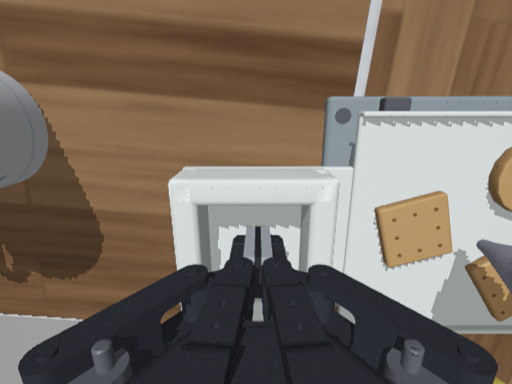

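Emit:
servo_tool([
  [0,-0.5,0,0,0,0,0],
  [0,-0.5,0,0,0,0,0],
  [0,-0.4,0,0,0,0,0],
  [0,-0.4,0,0,0,0,0],
  [0,-0.4,0,0,0,0,0],
  [0,-0.4,0,0,0,0,0],
  [0,-0.4,0,0,0,0,0],
  [0,-0.4,0,0,0,0,0],
  [0,-0.4,0,0,0,0,0],
  [0,-0.3,0,0,0,0,0],
  [0,0,0,0,0,0,0],
  [0,0,0,0,0,0,0],
])

```text
clock: 5.3
position: [409.8, -164.0, 54.1]
ee_rot: [0.999, 0.043, -0.001, -0.0]
contact_force: [-0.0, 0.0, -0.1]
gripper_width: 0.1
```

```bash
cat > m.py <<'E'
from h import *
import sys
d=snap('wrist',sys.argv[1]); s=read_state()
for D,n in((np.load('pics/w2.npz'),'before'),(d,'now')): show(n,dict(D),'bis',(345,100,512,330),44,100)
t=snap('top','t'+sys.argv[1])
show('top0',dict(np.load('pics/top0.npz')),'bis',(195,115,265,215),44,20)
show('top',t,'bis',(195,115,265,215),44,20)
print(np.round(s['position'],1),np.round(s['contact_force'],1),s['clock'])
E
python3 m.py w3
```

```text
before bis [491. 286.] rect [ 430.4 -312.8] [52.1 14.5] 40.6
before bis [414. 228.] rect [ 465.6 -252.4] [40.9 40.3] 21.3
before bis [505. 179.] rect [ 498.3 -293.2] [36.9 10.7] 20.3
now bis [487. 322.] rect [ 362.9 -320.6] [11.3 34. ] 4.9
now bis [500. 262.] rect [ 405.2 -317.1] [50.3 19. ] 39.4
now bis [421. 203.] rect [ 439.7 -254.9] [40.4 40. ] 21.5
now bis [507. 145.] rect [ 476.3 -291.1] [20.2  6.2] 20.4
top0 bis [260. 210.] rect [ 342.7 -352.6] [15.7 20.1] 1.0
top0 bis [198. 209.] rect [ 344.8 -215.2] [16.  13.4] 2.3
top0 bis [220. 210.] rect [ 349.2 -272.3] [31.6 86.9] 1.0
top0 bis [216. 200.] rect [ 363.6 -254.8] [20.6  9. ] 1.9
top0 bis [245. 172.] rect [ 429.5 -317.8] [47.2 18.8] 40.2
top0 bis [217. 157.] rect [ 465.  -254.9] [38.1 37.4] 20.0
top0 bis [244. 137.] rect [ 513.  -312.8] [20.7 38. ] 9.5
top0 bis [236. 121.] rect [ 549.9 -296.1] [ 31.6 127.9] 1.0
top0 bis [199. 121.] rect [ 549.6 -210.3] [29.5 20.9] 2.2
top bis [246. 183.] rect [ 404.  -320.2] [47.4 18.8] 41.1
top bis [218. 168.] rect [ 439.3 -257. ] [38.5 38.1] 20.1
top bis [245. 157.] rect [ 463.5 -317.3] [36.3 15.6] 86.8
top bis [236. 121.] rect [ 549.9 -296.4] [ 34.  127.9] 2.1
top bis [197. 132.] rect [ 518.7 -211.5] [91.5 20.9] 2.2
[ 409.8 -163.9   54. ] [0.7 0.5 0.6] 5.35
```

Emit:
servo_tool([
  [0,-0.35,0,0,0,0,0],
  [0,-0.3,0,0,0,0,0],
  [0,-0.3,-0.4,0,0,0,0],
  [0,0,-0.4,0,0,0,0],
  [0,0,-0.4,0,0,0,0],
  [0,0,-0.4,0,0,0,0],
  [0,0,-0.4,0,0,0,0],
  [0,0,-0.4,0,0,0,0],
  [0,0,-0.4,0,0,0,0],
  [0,0,-0.4,0,0,0,0],
  [0,0,0,0,0,0,0],
  [0,0,0,0,0,0,0],
])

```text
clock: 6.6
position: [398.9, -132.6, 54.4]
ee_rot: [0.999, 0.043, 0.0, -0.0]
contact_force: [0.5, -0.9, 0.3]
gripper_width: 0.2
```

```bash
python3 m.py w4 | grep -v before | grep -v top0
```

```text
now bis [461. 323.] rect [ 350.1 -271.4] [10.5 43.5] 5.0
now bis [507. 251.] rect [ 401.3 -282.6] [19.4  8.7] 20.3
now bis [446. 204.] rect [ 429.  -238.4] [40.5 41. ] 21.2
now bis [358. 118.] rect [ 472.  -179.2] [19.1 15.1] 4.9
top bis [262. 205.] rect [ 356.4 -358. ] [43.   8.9] 0.8
top bis [238. 188.] rect [ 393.3 -304.3] [47.1 18.5] 40.4
top bis [211. 172.] rect [ 428.7 -241.2] [38.9 37.9] 21.8
top bis [238. 160.] rect [ 458.2 -303.3] [24.6 38. ] 35.7
top bis [236. 121.] rect [ 549.9 -296.4] [ 34.  127.9] 2.1
top bis [198. 127.] rect [ 530.5 -211.1] [67.7 20.9] 2.2
[ 398.9 -132.7   54.4] [ 1.  -1.  -0.6] 6.65
```

Emit:
servo_tool([
  [0,0,-0.35,0,0,0,0],
  [0,0,-0.35,0,0,0,0],
  [0,0,-0.3,0,0,0,0],
  [0,0,-0.3,0,0,0,0],
  [0,0,0,0,0,0,0],
  [0,0,0,0,0,0,0],
])

```text
clock: 7.3
position: [397.2, -119.7, 54.3]
ee_rot: [0.999, 0.043, -0.0, -0.0]
contact_force: [0.4, 0.5, -0.2]
gripper_width: 0.4
```

```bash
python3 m.py w5 | grep -v before | grep -v top0; python3 -c "
import cv2,numpy as np
e=__import__('h').snap('scene','s5')
a=cv2.imread('pics/w5.png'); b=cv2.imread('pics/s5.png')[180:280,220:345]
cv2.imwrite('pics/v5.png',np.hstack([a[60:360,300:],cv2.resize(b,(375,300),interpolation=cv2.INTER_CUBIC)]))"
```

```text
now bis [468. 323.] rect [ 348.7 -262.6] [10.5 54.9] 5.0
now bis [507. 250.] rect [ 400.8 -269.5] [21.7  8.1] 20.3
now bis [447. 203.] rect [ 427.9 -225.7] [40.5 40.9] 21.2
now bis [365. 118.] rect [ 470.8 -169.6] [18.5 21.7] 4.9
top bis [261. 206.] rect [ 356.3 -352.4] [43.  20.1] 0.7
top bis [233. 188.] rect [ 392.2 -291.4] [47.2 18.5] 40.5
top bis [205. 172.] rect [ 427.8 -228.5] [38.5 38.2] 21.5
top bis [232. 160.] rect [ 456.9 -288.6] [24.  39.8] 12.7
top bis [236. 121.] rect [ 549.9 -296.4] [ 34.  127.9] 2.1
top bis [198. 127.] rect [ 530.5 -211.1] [67.7 20.9] 2.2
[ 397.2 -119.8   54.3] [ 0.3 -0.2  0.1] 7.35
```

View pics/v5.png

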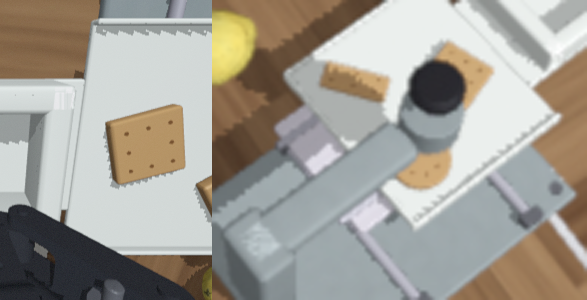

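Emit:
servo_tool([
  [0,0.4,0.4,-0.5,0,0,0],
  [0,0,0,-2,0,0,0],
  [0,0,0,-3,0,0,0],
  [0,0,0,-4,0,0,0],
  [0,0,0,-4,0,0,0],
  [0,0,0,-4,0,0,0],
  [0,0,0,0,0,0,0],
  [0,0,0,0,0,0,0],
])

```text
clock: 8.25
position: [402.0, -123.7, 230.3]
ee_rot: [0.999, 0.043, 0.001, -0.0]
contact_force: [-0.4, -1.3, -1.5]
gripper_width: -0.3
```

```bash
cat > m2.py <<'E'
from h import *
import sys
n=sys.argv[1]; d=snap('wrist',n); s=read_state(); t=snap('top','t'+n); e=snap('scene','s'+n)
for nm,D,p in(('w',d,(464,-285.5,44)),('top',t,(464.8,-285.9,44)),('scene',e,(467,-285.7,44))):
    u,v=proj(D,p); print(nm,'nozzle foot px',np.round([u,v]))
    b=[int(max(0,u-60)),int(max(0,v-60)),int(u+60),int(v+60)]
    show(nm,D,'bis',b,44,25)
    for c in blobs(D,'bis',b,25):
        w=np.array([ray(D,*q,44)[:2] for q in c[:,0]]); print('   x',np.round([w[:,0].min(),w[:,0].max()],1),'y',np.round([w[:,1].min(),w[:,1].max()],1))
def crop(D,p,h,f):
    u,v=map(int,proj(D,p)); return cv2.resize(cv2.copyMakeBorder(D['image'],99,99,99,99,0)[v+99-h:v+99+h,u+99-h:u+99+h,::-1],(f,f),interpolation=cv2.INTER_CUBIC)
cv2.imwrite(f'pics/v{n}.png',np.hstack([crop(d,(464,-285.5,44),60,400),np.vstack([crop(t,(465,-286,44),30,200),crop(e,(467,-286,44),30,200)])]))
print(np.round(s['position'],1),np.round(s['contact_force'],1),s['clock'])
E
python3 m2.py w6
```

```text
w nozzle foot px [398. 134.]
w bis [385. 186.] rect [ 398.8 -284.2] [31.6 19.3] 40.1
w bis [348. 160.] rect [ 429.2 -231. ] [38.8 29.6] 20.3
w bis [396. 132.] rect [ 465.6 -280.7] [34.9 41.3] 86.3
   x [390.5 415.2] y [-301.1 -267.8]
   x [406.5 451.7] y [-250.5 -217.1]
   x [444.9 485.9] y [-299.1 -263.3]
top nozzle foot px [231. 157.]
top bis [274. 210.] rect [ 344.3 -381.7] [22.5 78.3] 1.0
top bis [233. 188.] rect [ 392.2 -291.4] [47.2 18.5] 40.5
top bis [205. 172.] rect [ 427.8 -228.5] [38.5 38.2] 21.5
top bis [232. 160.] rect [ 457.1 -288.6] [23.5 39.8] 12.7
top bis [185. 126.] rect [ 530.9 -184. ] [140.9  79.5] 2.2
top bis [250. 113.] rect [ 572.4 -326.7] [ 69.2 193.5] 4.8
   x [332.5 356.2] y [-420.7 -342.5]
   x [370.  413.3] y [-312.7 -271.5]
   x [405.2 452.1] y [-250.8 -204.6]
   x [445.8 472.1] y [-306.4 -267.4]
   x [460.3 600.8] y [-222.4 -141.6]
   x [530.5 614.8] y [-420.3 -230.6]
scene nozzle foot px [290. 233.]
scene bis [231. 288.] rect [ 498.7 -444.6] [11.6 15.9] 58.5
scene bis [318. 279.] rect [ 584.3 -300. ] [ 58.4 121.3] 5.0
scene bis [291. 236.] rect [ 476.  -287.3] [20.5 36.8] 8.6
scene bis [237. 217.] rect [ 381.8 -362.4] [43.7 46.9] 42.6
scene bis [267. 207.] rect [ 393.4 -292.1] [43.2 17.9] 40.4
scene bis [304. 204.] rect [ 427.7 -226.6] [37.3 32.8] 21.1
scene bis [342. 229.] rect [ 512.1 -195.1] [ 42.2 161.2] 51.0
scene bis [249. 183.] rect [ 334.  -296.7] [93.  76.3] 57.2
   x [488.9 508.5] y [-453.5 -442.8]
   x [550.  609.4] y [-363.  -241.6]
   x [465.4 485.9] y [-306.8 -269. ]
   x [349.8 403.9] y [-376.8 -334.7]
   x [372.5 414.3] y [-311.3 -273. ]
   x [406.1 450.5] y [-235.8 -206.2]
   x [462.3 588. ] y [-230.4 -128. ]
   x [276.7 358. ] y [-338.5 -238.7]
[ 401.3 -123.7  229.1] [-0.4  0.4 -0.3] 8.3
```

View pics/vw6.png

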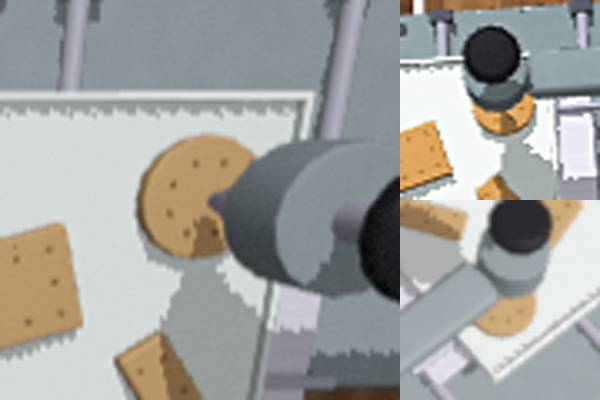

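Run:
```python
from h import *
d=dict(np.load('pics/w6.npz')); f=lambda x,y:(398-60+(x+.5)*.3-.5,134-60+(y+.5)*.3-.5)
for q in((211,201),(218,203)): print('tip',ray(d,*f(*q),53)[:2])
c=[c for c in blobs(d,'bis',(370,100,425,160),25)][0][:,0].astype(float)
w=np.array([ray(d,*q,44)[:2] for q in c]); u=c[:,0]
k=w[(u<398)]
A=np.c_[2*k,np.ones(len(k))]; x=np.linalg.lstsq(A,(k**2).sum(1),rcond=None)[0]; print('circle',x[:2],np.sqrt(x[2]+x[0]**2+x[1]**2))
print('manual',ray(d,*f(205,196),44)[:2])
```

```text
tip [ 464.70897406 -283.87204255]
tip [ 464.2509357  -286.43256962]
circle [ 465.41702212 -283.88529976] 20.257618370650984
manual [ 465.96151904 -286.16240929]
```

Emit:
servo_tool([
  [0,1.0,3.3,0,0,0,0],
  [0,1.0,3.4,0,0,0,0],
  [0,1.0,3.4,0,0,0,0],
  [0,1.0,3.3,0,0,0,0],
  [0,1.0,3.3,0,0,0,0],
  [0,0,0,0,0,0,0],
  [0,0,0,2,0,0,0],
  [0,0,0,1.5,0,0,0],
  [0,0,0,0,0,0,0],
  [0,0,0,0,0,0,0],
  [0,0,0,0,0,0,0],
])

```text
clock: 9.5
position: [466.3, -285.6, 195.0]
ee_rot: [0.999, 0.043, 0.0, 0.0]
contact_force: [-0.0, -0.6, 0.4]
gripper_width: 0.2
```

Emit:
servo_tool([
  [0,0,0,1,0,0,0],
  [0,0,0,0.8,0,0,0],
  [0,0,0,0.6,0,0,0],
  [0,0,0,0.5,0,0,0],
  [0,0,0,0.5,0,0,0],
  [0,0,0,0,0,0,0],
  [0,0,0,0,0,0,0],
  [0,0,0,0,0,0,0],
  [0,0,0,0,0,0,0],
])

```text
clock: 10.4
position: [465.7, -285.6, 160.9]
ee_rot: [0.999, 0.043, -0.0, -0.0]
contact_force: [-2.3, 2.6, 6.1]
gripper_width: -0.2
```

Emit:
servo_tool([
  [0,0,0,0.1,0,0,0],
  [0,0,0,0,0,0,0],
  [0,0,0,0,0,0,0],
  [0,0,0,0,0,0,0],
  [0,0,0,-1,0,0,0],
  [0,0,0,-2,0,0,0],
  [0,0,0,-3,0,0,0],
  [0,0,0,0,0,0,0],
  [0,0,0,0,0,0,0],
])

```text
clock: 11.3
position: [466.1, -285.7, 219.7]
ee_rot: [0.999, 0.043, 0.001, 0.0]
contact_force: [0.2, 0.8, -1.0]
gripper_width: -0.1
```

Emit:
servo_tool([
  [0,-0.8,-3,0,0,0,0],
  [0,-0.8,-3,0,0,0,0],
  [0,-0.7,-3,0,0,0,0],
  [0,-0.7,-3,0,0,0,0],
  [0,-0.7,-3,0,0,0,0],
  [0,0,-0.6,0,0,0,0],
  [0,0,0,0,0,0,0],
  [0,0,0,0,0,0,0],
  [0,0,0,0,0,0,0],
])

```text
clock: 12.2
position: [415.8, -134.1, 218.9]
ee_rot: [0.999, 0.042, -0.0, 0.0]
contact_force: [-0.5, 0.3, -0.1]
gripper_width: 0.2
```

Run:
```python
from h import *
s=read_state(); p=s['position']; print(s['clock'],np.round(p,1))
w=np.array([415.2-p[0],-133.6-p[1]]);print('tool shift',w@[.996,.087],w@[.087,-.996])
t=snap('top','t7'); show('top',t,'bis',(195,145,260,200),44,20); show('top',t,'knob',(215,125,245,158),162);
```

```text
12.2 [ 415.8 -134.1  218.9]
tool shift -0.6023303836442052 -0.5383116278411282
top bis [233. 188.] rect [ 392.2 -291.4] [47.2 18.5] 40.5
top bis [205. 172.] rect [ 427.8 -228.5] [38.5 38.2] 21.5
top bis [232. 160.] rect [ 456.9 -288.6] [24.  39.8] 12.7
top knob [228. 142.] rect [ 463.9 -286.2] [33.9 31.8] 45.4
```

Emit:
servo_tool([
  [0,0,0,4,0,0,0],
  [0,0,0,4,0,0,0],
  [0,0,0,3,0,0,0],
  [0,0,0,2,0,0,0],
  [0,0,0,1.5,0,0,0],
  [0,0,0,1.2,0,0,0],
  [0,0,0,0.7,0,0,0],
  [0,0,0,0,0,0,0],
  [0,0,0,0,0,0,0],
])

```text
clock: 13.15
position: [416.0, -133.7, 55.5]
ee_rot: [0.999, 0.043, 0.0, 0.0]
contact_force: [0.8, -0.5, -0.0]
gripper_width: -0.1
```

Emit:
servo_tool([
  [0,0,0.5,0,0,0,0],
  [0,0,0.5,0,0,0,0],
  [0,0,0.4,0,0,0,0],
  [0,0,0.4,0,0,0,0],
  [0,0,0.5,0,0,0,0],
  [0,0,0.5,0,0,0,0],
  [0,0,0.5,0,0,0,0],
  [0,0,0.5,0,0,0,0],
  [0,0,0.5,0,0,0,0],
  [0,0,0.5,0,0,0,0],
  [0,0,0.5,0,0,0,0],
])

```text
clock: 14.25
position: [420.4, -186.6, 55.3]
ee_rot: [0.999, 0.043, 0.0, 0.0]
contact_force: [0.3, 2.4, 0.7]
gripper_width: 0.2
```

Emit:
servo_tool([
  [0,0.5,0.4,0,0,0,0],
  [0,0.5,0.4,0,0,0,0],
  [0,0.4,0.3,0,0,0,0],
  [0,0.4,0,0,0,0,0],
  [0,0.4,0,0,0,0,0],
  [0,0.4,0,0,0,0,0],
  [0,0.4,0,0,0,0,0],
  [0,0.4,0,0,0,0,0],
  [0,0.4,0,0,0,0,0],
  [0,0.3,0,0,0,0,0],
  [0,0,0,0,0,0,0],
  [0,0,0,0,0,0,0],
])

```text
clock: 15.45
position: [463.0, -193.6, 55.7]
ee_rot: [0.999, 0.043, 0.001, 0.0]
contact_force: [0.0, -0.2, 0.8]
gripper_width: 0.1
```

```bash
python3 m.py w8 | grep -v before | grep -v top0
```

```text
now bis [389. 253.] rect [ 458.8 -275.5] [41.4 39.6] 21.5
now bis [492. 205.] rect [ 493.1 -324.8] [44.2 27.2] 20.2
now bis [428. 104.] rect [ 546.9 -275.6] [ 3.9 86.5] 4.9
top bis [260. 212.] rect [ 339.4 -353.3] [11.2 20.2] 7.4
top bis [223. 200.] rect [ 363.9 -271.6] [20.5 11.2] 1.7
top bis [215. 201.] rect [ 363.5 -253.7] [20.6 11.2] 1.9
top bis [253. 200.] rect [ 366.2 -337.7] [27.2  9. ] 1.0
top bis [255. 176.] rect [ 422.2 -340.8] [47.  18.7] 40.2
top bis [227. 162.] rect [ 457.4 -277.5] [37.9 38.8] 20.0
top bis [253. 138.] rect [ 511.2 -334.7] [ 9.5 32.3] 7.6
top bis [236. 121.] rect [ 549.9 -296.4] [ 34.  127.9] 2.1
top bis [200. 122.] rect [ 547.2 -211.6] [34.3 18.6] 2.2
[ 463.  -193.6   55.7] [-0.5 -0.7 -0.2] 15.5
```

Emit:
servo_tool([
  [0,0.3,0.3,0,0,0,0],
  [0,0.2,0.3,0,0,0,0],
  [0,0.1,0.3,0,0,0,0],
  [0,0,0,0,0,0,0],
  [0,0,0,0,0,0,0],
  [0,0,0,0,0,0,0],
])

```text
clock: 16.15
position: [469.1, -202.3, 55.3]
ee_rot: [0.999, 0.043, 0.0, 0.0]
contact_force: [-0.7, -0.4, 0.3]
gripper_width: 0.3
```

```bash
python3 m.py w9 | grep -v before | grep -v top0
python3 - <<'E'
from h import *
d=dict(np.load('pics/w9.npz')); print(proj(d,(464.4,-285.7,53)))
cv2.imwrite('pics/v9.png',cv2.resize(d['image'][100:320,300:,::-1],None,fx=2.5,fy=2.5,interpolation=cv2.INTER_CUBIC))
E
```

```text
now bis [390. 253.] rect [ 464.9 -284.1] [41.4 39.5] 21.3
now bis [492. 205.] rect [ 499.1 -333.2] [44.  27.1] 20.2
now bis [428. 108.] rect [ 550.7 -284.8] [ 8.4 87.3] 4.9
top bis [215. 201.] rect [ 363.6 -253.7] [20.6 11.2] 1.9
top bis [223. 200.] rect [ 365.  -271.4] [22.7 11.2] 1.0
top bis [261. 204.] rect [ 358.6 -352.4] [47.6 20.1] 0.7
top bis [253. 200.] rect [ 367.3 -338.8] [29.5 11.2] 1.0
top bis [258. 173.] rect [ 428.7 -348.9] [46.2 18.9] 40.8
top bis [232. 161.] rect [ 459.1 -288. ] [29.5 38.3] 19.2
top bis [256. 137.] rect [ 515.  -342.7] [15.8 35. ] 5.6
top bis [236. 121.] rect [ 549.9 -296.4] [ 34.  127.9] 2.1
[ 469.1 -202.2   55.3] [-0.1  0.1  0.1] 16.2
[399.51209839 264.3337926 ]
```

View pics/v9.png

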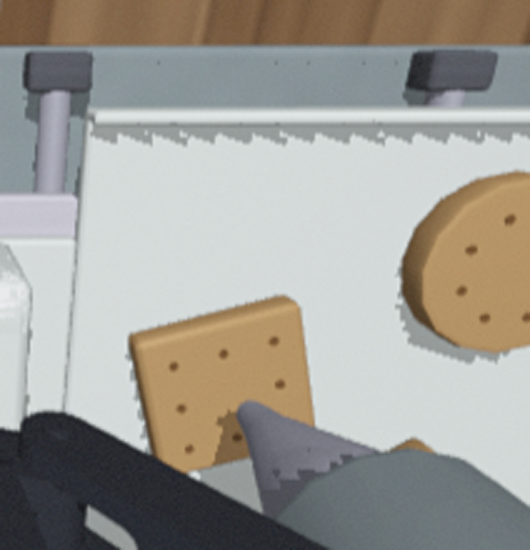

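Emit:
servo_tool([
  [0,-0.5,-0.5,-0.4,0,0,0],
  [0,0,0,-2,0,0,0],
  [0,0,0,-3,0,0,0],
  [0,0,0,-4,0,0,0],
  [0,0,0,-4,0,0,0],
  [0,0,0,-3.5,0,0,0],
  [0,0,0,0,0,0,0],
  [0,0,0,0,0,0,0],
])

```text
clock: 17.05
position: [463.1, -197.2, 225.2]
ee_rot: [0.999, 0.043, 0.001, -0.0]
contact_force: [-0.6, 0.7, -1.3]
gripper_width: 0.3
```

Run:
```python
from h import *
s=read_state(); p=s['position']; print(s['clock'],np.round(p,1))
w=np.array([465.9-p[0],-285.8-p[1]]);print('tool shift',w@[.996,.087],w@[.087,-.996])
d=snap('wrist','w10');show('w',d,'bis',(240,60,512,240),44,100)
t=snap('top','t10');show('t',t,'bis',(210,150,265,190),44,20)
```

```text
17.05 [ 463.1 -197.2  225.2]
tool shift -4.913498090408665 88.49826410097145
w bis [482. 217.] rect [ 431.1 -474.5] [89.  95.6] 20.2
w bis [325. 177.] rect [ 463.8 -284.8] [39.2 38.5] 21.1
w bis [382. 153.] rect [ 501.6 -342.6] [40.3 43. ] 4.9
w bis [408.  95.] rect [ 547.7 -352.2] [110.9 262.4] 4.9
w bis [257.  98.] rect [ 543.  -193.4] [94.  44.5] 3.8
t bis [258. 173.] rect [ 428.7 -348.9] [46.2 18.9] 40.8
t bis [232. 161.] rect [ 459.5 -288. ] [28.9 38.3] 19.6
```

Tray is still in place and the square sits within about 1.5 mm of the nozzle, so I'll press now.

Emit:
servo_tool([
  [0,-0.2,3,0,0,0,0],
  [0,-0.2,3,0,0,0,0],
  [0,-0.1,2.85,0,0,0,0],
  [0,0,0,0,0,0,0],
  [0,0,0,2,0,0,0],
  [0,0,0,1,0,0,0],
  [0,0,0,0,0,0,0],
  [0,0,0,0,0,0,0],
])

```text
clock: 17.95
position: [465.9, -285.8, 194.1]
ee_rot: [0.999, 0.043, -0.001, 0.0]
contact_force: [0.2, 0.1, 0.4]
gripper_width: 0.0
```

Emit:
servo_tool([
  [0,0,0,1,0,0,0],
  [0,0,0,0.8,0,0,0],
  [0,0,0,0.5,0,0,0],
  [0,0,0,0.5,0,0,0],
  [0,0,0,0.5,0,0,0],
  [0,0,0,0.1,0,0,0],
  [0,0,0,0,0,0,0],
  [0,0,0,0,0,0,0],
  [0,0,0,0,0,0,0],
  [0,0,0,0,0,0,0],
  [0,0,0,0,0,0,0],
])

```text
clock: 19.05
position: [465.7, -286.0, 160.9]
ee_rot: [0.999, 0.043, -0.0, -0.0]
contact_force: [-1.8, 3.1, 6.0]
gripper_width: 0.1
```

Emit:
servo_tool([
  [0,0,0,-1,0,0,0],
  [0,0,0,-2,0,0,0],
  [0,0,0,-3,0,0,0],
  [0,-0.5,-4,-1,0,0,0],
  [0,-0.5,-4,0,0,0,0],
  [0,0,-2,0,0,0,0],
  [0,0,0,0,0,0,0],
  [0,0,0,0,0,0,0],
  [0,0,0,0,0,0,0],
])

```text
clock: 19.95
position: [447.7, -188.1, 230.3]
ee_rot: [0.999, 0.043, 0.0, 0.0]
contact_force: [-0.2, -0.3, -0.2]
gripper_width: -0.2
```

```bash
python3 m2.py w11 | grep -v '  x' | cut -c1-80
```

```text
w nozzle foot px [338. 167.]
w bis [298. 223.] rect [ 387.1 -247.6] [ 9.9 14.7] 4.9
w bis [389. 211.] rect [ 412.9 -361.4] [ 4.6 18.7] 41.8
w bis [333. 164.] rect [ 463.8 -284.7] [38.7 38.7] 20.9
w bis [387. 140.] rect [ 500.  -335.1] [41.4 28.2] 13.4
top nozzle foot px [231. 157.]
top bis [271. 208.] rect [ 355.7 -381.5] [45.2 78.3] 1.0
top bis [222. 207.] rect [ 353.8 -273.3] [45.2 89.1] 1.0
top bis [253. 199.] rect [ 367.3 -339.9] [29.5 13.5] 1.0
top bis [181. 201.] rect [ 372.9 -187. ] [75.2 66.9] 3.0
top bis [259. 173.] rect [ 428.4 -349.2] [47.  18.9] 40.8
top bis [232. 161.] rect [ 459.5 -288. ] [28.9 38.3] 19.6
top bis [189. 139.] rect [ 508.9 -186.7] [16.8 34.5] 2.4
top bis [257. 137.] rect [ 515.  -343.8] [15.9 37.1] 5.3
top bis [194. 107.] rect [ 578.7 -189.6] [66.7 44.6] 86.0
top bis [250. 113.] rect [ 572.5 -326.6] [ 68.9 193.5] 4.8
scene nozzle foot px [290. 233.]
scene bis [231. 288.] rect [ 498.7 -444.6] [11.6 15.9] 58.5
scene bis [318. 279.] rect [ 584.3 -300. ] [ 58.4 121.3] 5.0
scene bis [276. 262.] rect [ 502.2 -344.8] [38.  39.3] 56.1
scene bis [292. 236.] rect [ 474.6 -283.4] [19.  37.6] 12.8
scene bis [250. 233.] rect [ 425.4 -353.1] [33.5 17.5] 40.0
scene bis [343. 238.] rect [ 529.  -208.3] [ 41.3 118.3] 51.0
scene bis [236. 216.] rect [ 370.3 -356.5] [41.3 40.8] 3.3
scene bis [318. 181.] rect [ 401.8 -169.4] [142.5  64.9] 52.2
scene bis [252. 187.] rect [ 330.1 -288.6] [110.6 100.2] 4.6
[ 447.6 -188.2  230.1] [ 0.6 -0.1 -0.9] 20.0
```

View pics/vw11.png

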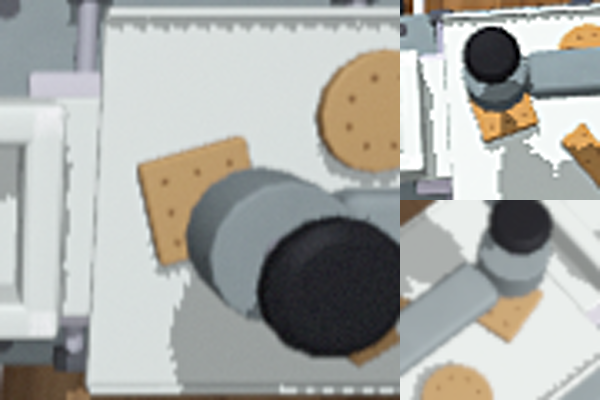

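The square biscuit is under the nozzle, all three biscuits lie flat, the plunger is up and the arm is clear, so I'm handing in.

```bash
python3 -c "
from bench import *
print(job_done())"
```

```text
the job is handed in; nothing more can be done
None
```

I iced both biscuits and handed the job in at about 20 s on the robot's clock; no verdict came back. For each one I pushed the tray by the pocket with closed fingers until the biscuit was under the nozzle. I then held the plunger down for about 0.5 s and let it up.

**Presses:** Both presses reached about 6 N at the knob. That matches about 11–12 mm of the 12 mm travel, worked out from the fingertip height. The plunger itself was not read directly.

**Position under the nozzle:** The wrist camera put the round biscuit's middle about 1–2 mm off the nozzle axis before its press. For the square it was about 1.5 mm before its press, and 1–2 mm in the final check.

**Final checks:** The tray did not move during either press. The last pictures show the plunger up, all three biscuits flat on the tray, and the arm clear with no contact force.

**Disagreements:** The top and scene cameras differed by about 2–3 mm in world x. For the round biscuit they gave errors of opposite sign, +2 to +4 mm and −2 mm. I therefore compared biscuit and nozzle within one view wherever I could.

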